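Lay out a water-sample measuring place

TASK

Lay out the measuring place on the grey mat: stand the beaker on the middle of the stirrer's round plate and put the glass cover on it, centred so that it closes the mouth; stand the largest stoppered bottle on the middle of the white tile, and the smallest stoppered bottle in the middle of the mat, midway between the stirrer and the tile. It is all glass: keep everything upright and set each piece down gently, and leave the medium-sized bottle standing where it is.

Things in the scene. Friction and masses are not known exactly. Their poses are not given: they have to be found in the camera images.
- beaker: open clear-glass beaker, plain straight cylinder, outer diameter 54 mm, 75 mm high, wall 3 mm, no spout or lip. Origin: centre of the underside, z up its axis. About 90 g. Stands on the bench at the start.
- cover: flat frosted-glass beaker cover: disc 70 mm in diameter and 4 mm thick with an upright black knob on top, 18 mm in diameter, 25 mm high (29 mm overall), at its centre. Flat underside that lies loosely on the beaker's rim. Origin: centre of the underside, z up. About 50 g. Lies knob up on the bench at the start.
- big: largest of three alike bottles, 165 mm high overall: clear-glass bottle, narrow neck, frosted cylindrical stopper fixed fast (it can be lifted by it). Origin: centre of the underside, z up. Stopper 28 mm across, the top 24 mm of the height; below it a lip 34 mm across, 4 mm thick; body 68 mm across up to 99 mm, then a shoulder. About 300 g.
- medium: medium one of three alike bottles, 130 mm high overall; it is not to be moved: clear-glass bottle, narrow neck, frosted cylindrical stopper fixed fast (it can be lifted by it). Origin: centre of the underside, z up. Stopper 28 mm across, the top 24 mm of the height; below it a lip 34 mm across, 4 mm thick; body 58 mm across up to 78 mm, then a shoulder. About 200 g.
- small: smallest of three alike bottles, 100 mm high overall: clear-glass bottle, narrow neck, frosted cylindrical stopper fixed fast (it can be lifted by it). Origin: centre of the underside, z up. Stopper 28 mm across, the top 24 mm of the height; below it a lip 34 mm across, 4 mm thick; body 46 mm across up to 60 mm, then a shoulder. About 120 g.
- mat: grey rubber-like mat fixed to the bench, 180 mm (its x) by 400 mm (its y), 3 mm thick. Origin: centre of its underside, on the bench; z up. The stirrer and the white tile stand on it, one 130 mm to either side of its centre along its y; which is on which side varies, the place and yaw of the mat too.
- stirrer: white magnetic stirrer, fixed, 130 mm square, 50 mm high, with a round white plate 110 mm in diameter, whose upper face is the top at 50 mm (a flat pale grey disc 90 mm across is drawn on it), and a small black knob on the front side face. Origin: centre of its underside, on the mat (3 mm above the bench); z up.
- tile: white ceramic square tile, fixed, 90 mm by 90 mm, 6 mm thick. Origin: centre of its underside, on the mat (3 mm above the bench); z up.
Mind the look-alikes: they are no part of the job. Leave any red or turquoise look-alike of the beaker alone.

How it is judged:
By the outcome, as a careful person would: the job done as asked, in the order asked, and still so for the second after the job is handed in, with the robot touching nothing.
It also fails if it takes over 102 s, if anything falls off the work surface, if the arm or the gripper's body presses on something with over 40 N, if the wrist force passes 120 N, or if a joint passes its speed limit or range.

ROBOT

A 6-joint arm with a two-finger parallel gripper is mounted at the origin on the work surface. World frame = base frame: x ahead of the robot, y to its left, z up, the work surface at z = 0. Lengths are in m, angles in rad, forces in N, time in s.
With the tool pointing down it reaches from about 0.225 to 0.875 m from the base axis. Payload 3.4 kg.
Tool frame: the origin (TCP) lies at the very end of the fingers, on their centre line; the grasp point (between the pads) lies 19 mm behind it; z points along the fingers, y is the line along which they close (so a half turn about z gives the same grasp; the last joint's range is limited). The gripper opens to 85 mm and grips with 20 to 120 N. Pads are 22 mm wide; open, the fingers measure 114 mm over their backs; the gripper's body (76 mm by 85 mm) begins 54 mm behind the grasp point. The pads swing forward as they close: fully open they stand 13 mm farther back than shut.
Start: joints at [-1.363, 0.276, 1.505, -0, 1.361, -0.121], TCP at [0.186, -0.544, 0.231] pointing down, gripper open.
Joint ranges: [-2.89, 2.89], [-0.75, 2.08], [0.22, 2.7], [-1.18, 4.32], [0.11, 2.71], [-2.7, 2.7]. Speed limits (rad/s): [2.57, 2.57, 3.14, 3.14, 3.14, 3.14].

INTERFACE

Orientations are given as a unit quaternion [w, x, y, z].
In Python, from rig import manip, eyes gives the robot as it stands.
- The arm moves only by the tool servo_tool, never from a script. Its argument "series" is text: rows parted by semicolons, each of 7 numbers parted by spaces: the shift along the tool's x, y, z in m, then the turn, a rotation vector about the tool's x, y, z in degrees, then the closure, from 0 (fully open) to 1 (shut). In form: dx dy dz ax ay az fingers; .... A call has 1 to 5 rows; each row is the pose to reach, as a shift and turn from the pose commanded when the call began, along the tool's axes at that moment; what a row does not reach only later rows make up. A row lasts 1/10 s, in which the tool goes at most 50 mm and 8.59 degrees, less where a joint would pass 70% of its speed; a pose out of reach is approached as far as the arm can. A call with a gripper value outside its range is refused whole. The fingers move at their own pace and stop on an object; "squeeze" is the grip in N (left out, the last holds). Time passes only in rows, so rows that repeat a pose let the fingers close. It gives the time, the measured TCP pose, the force, the opening and the grip force at its end, in the units of the state.
- manip.get_state(): the state, without advancing time (a new reading comes with each control period).
- eyes.get_image(name): name is "scene" or "top" or "wrist"; returns the picture (384x512x3 uint8, red, green, blue); there is no depth.
- eyes.camera_info(name): a dict with "fx", "fy", "cx", "cy" (pixels), "eye" and "orientation" of the camera in the world. Camera axes: x right, y down, z forward; pixel columns grow to the right and rows downward; lengths in m; the calibration is good to about 2 mm. A picture is of the moment at which its call begins: read the wrist's pose just before it. camera_info takes no time and is no camera call; for the wrist camera it gives the pose at the moment of the call.
- manip.sign_off(): hands the job in; it is judged then, once.
The state is a dict: "clock": time; "qpos": joint angles; "qd": joint speeds; "effort": joint torques, N m; "position": TCP position; "ee_rot": TCP orientation; "contact_force": force on the tool from outside, world axes, zero at the start; "moment": the same for the moment, N m; "width": finger opening in m; "gripper_force": force on a finger pad.
Only numpy, scipy, OpenCV 4.12 (cv2) and the standard library are available. Lean on these libraries where they do the work, as an engineer would, in place of code of your own. Each camera call takes 0.05 s, during which the arm holds its last target. There are 200 camera calls.

## Working session

There is one attempt and no reset: what is moved stays moved. The work goes in short steps, Python scripts to look and compute and a tool call to move; the robot and the scene stay as the last step left them, time stands still between calls to the robot, and variables do not carry over. Pictures are saved under pics/ and viewed, at most 17 in all, crops included, and the job is handed in when it is done.

Besides the shell and the picture viewer there is one more tool, called after "Emit:" as name(argument=value, ...) on one line, values as JSON. servo_tool: Moves the arm, as the interface text tells. Its arguments: {"type":"object","properties":{"series":{"type":"string"},"squeeze":{"type":"number"}},"required":["series"]}

```bash
mkdir -p pics; ls; python3 - <<'E'
from rig import manip, eyes
import cv2
print(manip.get_state())
for n in ("scene","top","wrist"):
    print(n,eyes.camera_info(n)); im=eyes.get_image(n)
    cv2.imwrite(f"pics/{n}0.png",cv2.cvtColor(im,cv2.COLOR_RGB2BGR))
E
```

```text
pics
{'clock': 0.0, 'qpos': array([-1.36300999e+00,  2.76622723e-01,  1.50612121e+00,  1.54436164e-05,
        1.36066299e+00, -1.20993032e-01]), 'qd': array([ 0.00134451, -0.00054705,  0.00118257,  0.00088285,  0.00010195,
       -0.00042327]), 'effort': array([-9.85957704e-04, -4.16787779e+01, -2.45806825e+01, -5.42121034e-04,
        1.11663993e-02,  9.89001947e-07]), 'position': array([ 0.18555939, -0.54370125,  0.23042863]), 'ee_rot': array([-9.06607111e-04,  9.86518276e-01,  1.63648611e-01, -3.18108272e-05]), 'contact_force': array([ 0.45406957,  0.19080403, -0.71544708]), 'moment': array([-0.01810035,  0.01776971,  0.05055811]), 'gripper_force': 0.0, 'width': 0.08548440344964148}
scene {'fx': 356.84437210901365, 'fy': 356.84437210901365, 'cx': 257.1907075858666, 'cy': 188.9938959542739, 'eye': array([0.98690999, 0.28168132, 0.63025968]), 'orientation': array([-0.18924976,  0.46044646,  0.80316227, -0.32726741])}
top {'fx': 355.7771024396905, 'fy': 355.7771024396905, 'cx': 260.18119047896295, 'cy': 199.38386402969147, 'eye': array([0.37529009, 0.00846579, 0.90088818]), 'orientation': array([-0.04961422,  0.71526155, -0.69347373,  0.07094739])}
wrist {'fx': 295.8511428063383, 'fy': 295.8511428063383, 'cx': 254.1946214971648, 'cy': 191.59973141810627, 'eye': array([ 0.25609174, -0.52112552,  0.37193366]), 'orientation': array([ 0.11912366,  0.80449265, -0.57545473, -0.0863307 ])}
```

```bash
python3 - <<'E'
import cv2,numpy as np
a=cv2.imread("pics/top0.png");cv2.imwrite("pics/top0b.png",cv2.resize(a,(800,600),interpolation=cv2.INTER_CUBIC))
E
```

```text
(no output)
```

View pics/top0b.png

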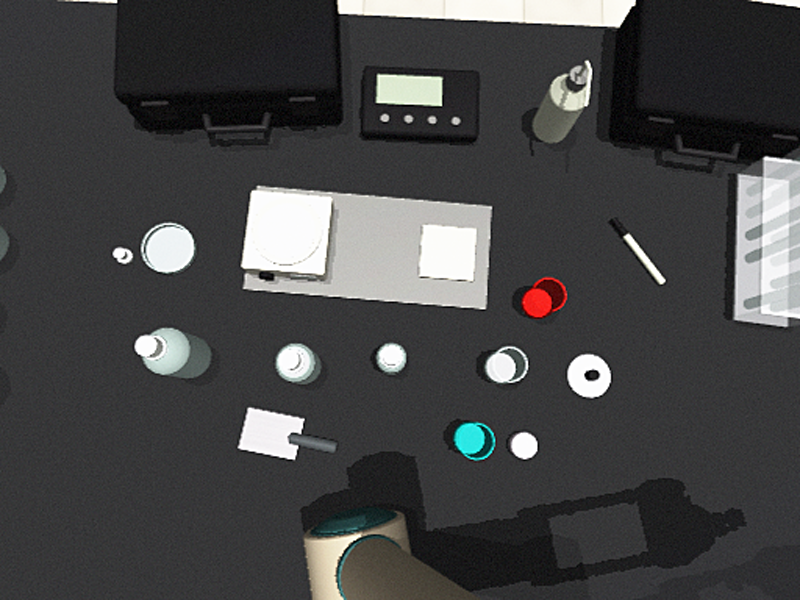

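View pics/scene0.png

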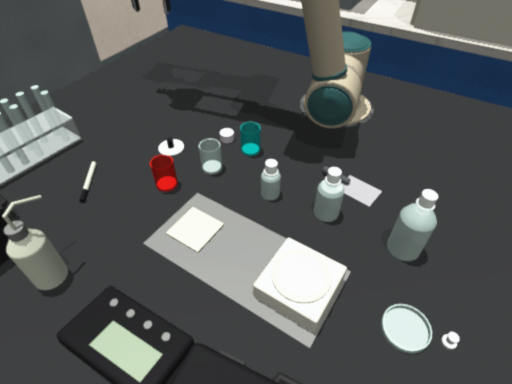

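```bash
cat > h.py <<'E'
import numpy as np,cv2
from scipy.spatial.transform import Rotation as R
from rig import manip,eyes
def rot(q): return R.from_quat(np.roll(q,-1)).as_matrix()
def cast(c,u,v,z):
    d=rot(c["orientation"])@np.array([(u-c["cx"])/c["fx"],(v-c["cy"])/c["fy"],1]);return c["eye"]+d*(z-c["eye"][2])/d[2]
def proj(c,p):
    q=rot(c["orientation"]).T@(np.asarray(p)-c["eye"]);return np.array([c["fx"]*q[0]/q[2]+c["cx"],c["fy"]*q[1]/q[2]+c["cy"]])
def snap(n,f):
    c=eyes.camera_info(n);im=cv2.cvtColor(eyes.get_image(n),cv2.COLOR_RGB2BGR);cv2.imwrite(f"pics/{f}.png",im);return c,im
E
python3 - <<'E'
from h import *
a=cv2.imread("pics/top0.png");c=eyes.camera_info("top")
A=cv2.resize(a[195:270,80:400],None,fx=2.5,fy=2.5,interpolation=cv2.INTER_CUBIC)
B=cv2.resize(a[115:202,150:322],None,fx=4,fy=4,interpolation=cv2.INTER_CUBIC)
o=np.zeros((A.shape[0]+B.shape[0],800,3),np.uint8);o[:A.shape[0]]=A;o[A.shape[0]:,:B.shape[1]]=B
cv2.imwrite("pics/comp.png",o)
g=cv2.cvtColor(a,cv2.COLOR_BGR2GRAY)
for t in (150,200,225,240):
  n,l,s,ct=cv2.connectedComponentsWithStats((g>t).astype(np.uint8))
  print(t)
  for i in range(1,n):
    x,y,w,h,ar=s[i]
    if ar>25 and 60<y<300 and 50<x<460: print((x,y,w,h,ar),ct[i].round(1))
for name,z in(("tile",.009),("stir",.053)):
    x0,x1=((262,310) if name=="tile" else (150,216))
    m=np.zeros_like(g);m[115:190,x0:x1]=(g[115:190,x0:x1]>(215 if name=="tile" else 195))
    cs,_=cv2.findContours(m,cv2.RETR_EXTERNAL,cv2.CHAIN_APPROX_NONE);k=max(cs,key=cv2.contourArea)
    W=np.array([cast(c,*p[0],z)[:2] for p in k],np.float32);r=cv2.minAreaRect(W);print(name,r)
E
```

```text
150
(np.int32(154), np.int32(119), np.int32(161), np.int32(79), np.int32(9926)) [236.1 157.6]
(np.int32(90), np.int32(143), np.int32(35), np.int32(32), np.int32(806)) [107.5 158.6]
(np.int32(399), np.int32(150), np.int32(27), np.int32(32), np.int32(169)) [412.3 165.4]
(np.int32(72), np.int32(158), np.int32(13), np.int32(11), np.int32(88)) [ 78.1 162.9]
(np.int32(86), np.int32(210), np.int32(35), np.int32(30), np.int32(721)) [104.6 224. ]
(np.int32(177), np.int32(220), np.int32(25), np.int32(24), np.int32(461)) [188.7 231.6]
(np.int32(242), np.int32(220), np.int32(18), np.int32(18), np.int32(263)) [250.3 228.5]
(np.int32(311), np.int32(222), np.int32(27), np.int32(23), np.int32(358)) [322.2 234.1]
(np.int32(363), np.int32(227), np.int32(28), np.int32(28), np.int32(548)) [376.4 240.2]
(np.int32(152), np.int32(261), np.int32(43), np.int32(33), np.int32(955)) [172.4 276.9]
(np.int32(291), np.int32(271), np.int32(19), np.int32(19), np.int32(284)) [300.4 280.1]
(np.int32(327), np.int32(277), np.int32(17), np.int32(17), np.int32(226)) [335.1 284.7]
200
(np.int32(155), np.int32(121), np.int3
[... 3171 characters left out ...]
32(14), np.int32(152)) [250.2 227.3]
(np.int32(178), np.int32(222), np.int32(20), np.int32(20), np.int32(268)) [187.2 231.1]
(np.int32(312), np.int32(226), np.int32(18), np.int32(19), np.int32(225)) [321.1 234.6]
(np.int32(364), np.int32(227), np.int32(27), np.int32(27), np.int32(506)) [376.5 240.3]
(np.int32(153), np.int32(261), np.int32(42), np.int32(33), np.int32(815)) [173.1 277.2]
(np.int32(328), np.int32(277), np.int32(16), np.int32(17), np.int32(206)) [335.3 284.7]
tile ((0.6329778432846069, -0.08085937798023224), (0.09140703082084656, 0.09004213660955429), 87.12980651855469)
stir ((0.6474053263664246, 0.17701373994350433), (0.12849265336990356, 0.13479630649089813), 87.1181869506836)
```

View pics/comp.png

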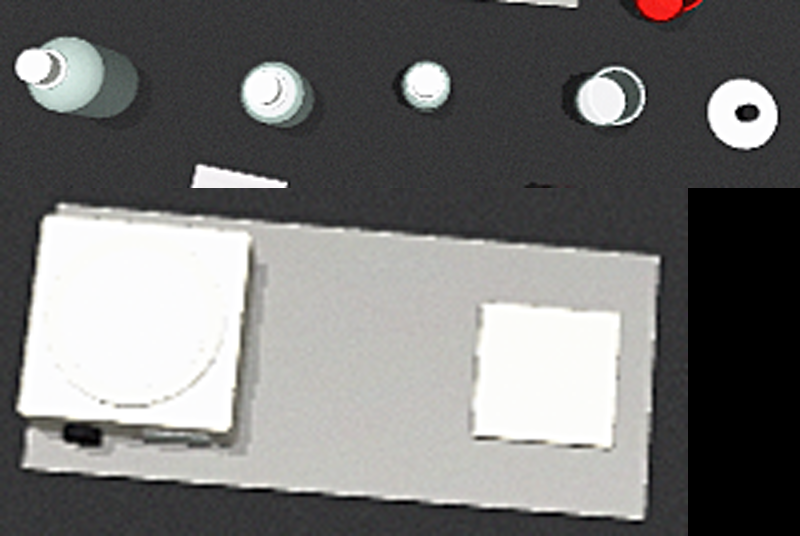

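```bash
cat >> h.py <<'E'
def to(s,p):  # shift in tool axes from measured pose to world TCP p
    return rot(s["ee_rot"]).T@(np.asarray(p)-s["position"])
E
python3 - <<'E'
from h import *
c=eyes.camera_info("top");s=manip.get_state();w=eyes.camera_info("wrist")
for n,u,v,z in(("beaker",326.4,233.2,.075),("red",350,184.5,.07),("cover",377,240.5,.004),("big",94,222,.165),("med",187.2,231,.13),("small",250,227,.1)):
    print(n,cast(c,u,v,z).round(4))
k=rot(s["ee_rot"]).T
print("cam in tool",k@(w["eye"]-s["position"]),(k@rot(w["orientation"])).round(3),"tcp px",proj(w,s["position"]))
b=cast(c,326.4,233.2,.075);print(to(s,[b[0]-.03,b[1],.2]))
E
```

```text
beaker [ 0.4433 -0.1713  0.075 ]
red [ 0.5626 -0.23    0.07  ]
cover [ 0.4346 -0.3158  0.004 ]
big [0.4441 0.3266 0.165 ]
med [0.4343 0.1421 0.13  ]
small [0.4499 0.0073 0.1   ]
cam in tool [ 0.0740625   0.0011487  -0.14140015] [[-0.    -0.957 -0.291]
 [ 1.    -0.    -0.   ]
 [ 0.    -0.291  0.957]] tcp px [252.08165183 247.56796432]
[ 0.33577273 -0.27901912  0.03108824]
```

View pics/wrist0.png

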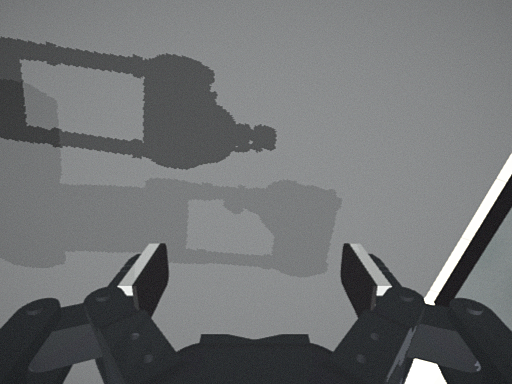

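Emit:
servo_tool(series="0.04 -0.03 0 0 0 4 0; 0.08 -0.06 0 0 0 8 0; 0.12 -0.09 0 0 0 12 0; 0.16 -0.12 0 0 0 16 0; 0.20 -0.148 0 0 0 18.8 0", squeeze=30)

```text
clock: 0.65
position: [0.3277, -0.3376, 0.2311]
ee_rot: [-0.0, 1.0, -0.001, 0.0]
contact_force: [0.9, -1.6, -0.5]
width: 0.0854
gripper_force: 0.0
```

Emit:
servo_tool(series="0.028 -0.041 0 0 0 0 0; 0.057 -0.083 0.01 0 0 0 0; 0.086 -0.124 0.02 0 0 0 0; 0.115 -0.167 0.03 0 0 0 0; 0.115 -0.167 0.03 0 0 0 0")

```text
clock: 1.15
position: [0.4434, -0.1675, 0.2]
ee_rot: [-0.002, 1.0, 0.003, -0.0]
contact_force: [-1.5, -0.8, -0.8]
width: 0.0854
gripper_force: 0.0
```

```bash
python3 - <<'E'
from h import *
c,im=snap("wrist","w1");s=manip.get_state();print(s["position"])
for p in([.4433,-.1713,.075],[.4433,-.1713,0],[.4346,-.3158,.004]): print(proj(c,p))
np.save("c1.npy",c,allow_pickle=True)
E
```

```text
[ 0.44288735 -0.16916297  0.20033559]
[257.53557997 184.74024968]
[257.09800278 167.53922995]
[380.34372622 176.42722974]
```

View pics/w1.png

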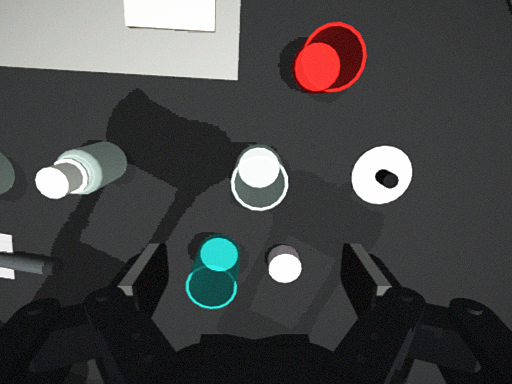

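```bash
python3 - <<'E'
from h import *
c=np.load("c1.npy",allow_pickle=True).item();a=cv2.imread("pics/w1.png");g=cv2.cvtColor(a,cv2.COLOR_BGR2GRAY)
for t in(130,170,215,240):
  n,l,s,ct=cv2.connectedComponentsWithStats((g>t).astype(np.uint8))
  for i in range(1,n):
    x,y,w,h,ar=s[i]
    if ar>150 and 130<y<200 and 0<x<400: print(t,s[i],ct[i].round(1),(x+w/2-.5,y+h/2-.5))
for u,v,z in((259.7,181.5,.075),(260,167.3,.003),(382,175,.004)): print(cast(c,u,v,z))
E
```

```text
130 [ 231  147   57   64 1786] [258.7 173.2] (np.float64(259.0), np.float64(178.5))
130 [ 352  146   60   58 2456] [380.8 174. ] (np.float64(381.5), np.float64(174.5))
130 [  35  149   68   50 2318] [ 69.9 175.2] (np.float64(68.5), np.float64(173.5))
170 [ 352  146   60   58 2403] [380.7 174. ] (np.float64(381.5), np.float64(174.5))
170 [ 231  148   57   63 1695] [258.7 172.7] (np.float64(259.0), np.float64(179.0))
170 [ 54 150  48  44 967] [ 82.9 169.8] (np.float64(77.5), np.float64(171.5))
170 [ 35 167  34  32 812] [ 51.8 182.5] (np.float64(51.5), np.float64(182.5))
215 [ 352  146   60   58 2346] [380.8 174. ] (np.float64(381.5), np.float64(174.5))
215 [ 231  148   57   62 1586] [258.8 172. ] (np.float64(259.0), np.float64(178.5))
215 [ 54 155  41  38 457] [ 79.7 170.7] (np.float64(74.0), np.float64(173.5))
215 [ 35 167  34  32 794] [ 51.7 182.5] (np.float64(51.5), np.float64(182.5))
240 [ 352  146   60   58 2312] [380.7 173.9] (np.float64(381.5), np.float64(174.5))
240 [ 232  148   56   62 1527] [258.7 171.7] (np.float64(259.5), np.float64(178.5))
240 [ 55 159  32  34 212] [ 76.3 173. ] (np.float64(70.5), np.float64(175.5))
240 [ 36 167  32  31 764] [ 51.7 182.5] (np.float64(51.5), np.float64(182.0))
[ 0.44644936 -0.17328588  0.075     ]
[ 0.44426545 -0.17466002  0.003     ]
[ 0.43633218 -0.31750998  0.004     ]
```

Emit:
servo_tool(series="0.003 0.004 0.045 0 0 0 0; 0.003 0.004 0.09 0 0 0 0; 0.003 0.004 0.135 0 0 0 0; 0.003 0.004 0.165 0 0 0 0; 0.003 0.004 0.178 0 0 0 0")

```text
clock: 1.7
position: [0.4425, -0.1768, 0.0206]
ee_rot: [-0.001, 1.0, -0.0, -0.003]
contact_force: [0.1, 0.1, 0.7]
width: 0.0854
gripper_force: 0.0
```

Emit:
servo_tool(series="0 0 0 0 0 0 0.2; 0 0 0 0 0 0 0.35; 0 0 0 0 0 0 0.5; 0 0 0 0 0 0 0.6; 0 0 0 0 0 0 0.6", squeeze=25)

```text
clock: 2.2
position: [0.4457, -0.1771, 0.0242]
ee_rot: [0.001, 1.0, 0.0, 0.001]
contact_force: [0.0, -0.4, 1.4]
width: 0.0535
gripper_force: 26.7
```

Emit:
servo_tool(series="0 0 -0.02 0 0 0 0.6; 0 0 -0.06 0 0 0 0.6; 0.01 -0.01 -0.105 0 0 0 0.6; 0.025 -0.035 -0.145 0 0 0 0.6; 0.045 -0.07 -0.172 0 0 0 0.6")

```text
clock: 2.7
position: [0.4912, -0.1072, 0.199]
ee_rot: [0.001, 1.0, -0.001, 0.002]
contact_force: [0.9, 0.8, -0.5]
width: 0.054
gripper_force: 27.0
```

Emit:
servo_tool(series="0.022 -0.04 0 0 0 0 0.6; 0.044 -0.08 0 0 0 0 0.6; 0.066 -0.12 0 0 0 0 0.6; 0.088 -0.16 0 0 0 0 0.6; 0.11 -0.2 0 0 0 0 0.6")

```text
clock: 3.2
position: [0.6004, 0.0955, 0.1957]
ee_rot: [0.0, 1.0, 0.001, 0.0]
contact_force: [0.4, -0.7, -0.9]
width: 0.0538
gripper_force: 27.0
```

```bash
python3 - <<'E'
from h import *
s=manip.get_state();print(s["position"],s["ee_rot"],s["width"])
c,im=snap("wrist","w2");print(manip.get_state()["position"]);np.save("c2.npy",c,allow_pickle=True)
for p in([.647,.178,.053],[.633,-.081,.009]): print(proj(c,p))
E
```

```text
[0.60035128 0.09547358 0.19571152] [2.00792959e-04 9.99999710e-01 6.23921221e-04 3.88791245e-04] 0.053768010389775814
[0.60437935 0.1025424  0.19545743]
[165.80421816 132.24132632]
[413.25173481 141.46038178]
```

View pics/w2.png

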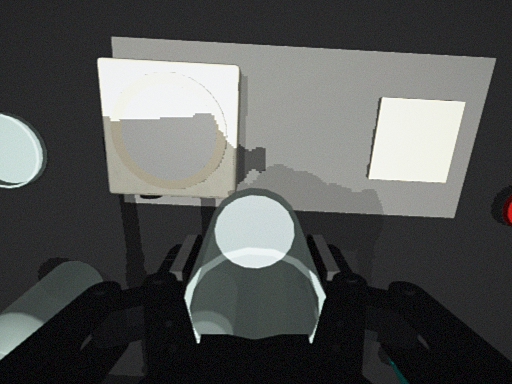

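```bash
python3 - <<'E'
from h import *
c=np.load("c2.npy",allow_pickle=True).item()
for n,z,q in(("stir",.053,[(98,59),(240,66),(238,194),(109,193)]),("tile",.009,[(381,97),(465,101),(446,184),(369,179)]),("mat",.003,[(111,37),(495,58),(455,218)]),):
    W=np.array([cast(c,*p,z)[:2] for p in q]);print(n,W.round(4).tolist(),W.mean(0),[round(float(np.linalg.norm(W[i]-W[i-1])),4) for i in range(len(W))])
    if n!="mat":
        m=cv2.minAreaRect(W.astype(np.float32));print(m)
print(cast(c,169,131,.053))
s=manip.get_state();p=s["position"]
# beaker in hand: bottom disc inside face centre px
for u,v in((254.5,231.5),): print(cast(c,u,v,p[2]-.0205)-(np.array([0.6004,.0955,0])),c["eye"])
E
```

```text
stir [[0.7107, 0.2324], [0.7051, 0.1071], [0.5859, 0.1106], [0.5868, 0.2403]] [0.64710108 0.17258833] [0.1242, 0.1255, 0.1193, 0.1296]
((0.6458938717842102, 0.1727738231420517), (0.12955878674983978, 0.12413197010755539), 87.449951171875)
tile [[0.6796, -0.0396], [0.6757, -0.1292], [0.5844, -0.1263], [0.5903, -0.0371]] [ 0.63250444 -0.08303691] [0.0894, 0.0897, 0.0913, 0.0894]
((0.6320306062698364, -0.08294892311096191), (0.08968070149421692, 0.09247817099094391), 88.21141052246094)
mat [[0.7376, 0.2403], [0.7184, -0.1555], [0.54, -0.1494]] [ 0.66535923 -0.02152389] [0.437, 0.3963, 0.1785]
[0.64815892 0.17488126 0.053     ]
[ 1.30163376e-04 -1.34660129e-03  1.74957426e-01] [0.67469808 0.09443301 0.33714193]
```

Emit:
servo_tool(series="0.022 -0.037 0 0 0 0 0.6; 0.043 -0.0735 0.01 0 0 0 0.6; 0.043 -0.0735 0.05 0 0 0 0.6; 0.043 -0.0735 0.09 0 0 0 0.6; 0.043 -0.0735 0.112 0 0 0 0.6")

```text
clock: 3.75
position: [0.6405, 0.1672, 0.0798]
ee_rot: [0.001, 1.0, 0.001, -0.003]
contact_force: [-0.6, -0.9, -1.4]
width: 0.0536
gripper_force: 27.2
```

Emit:
servo_tool(series="0 0 0 0 0 0 0.6; 0 0 0.002 0 0 0 0.6; 0 0 0.004 0 0 0 0.6; 0 0 0.006 0 0 0 0.6; 0 0 0.006 0 0 0 0.6")

```text
clock: 4.25
position: [0.6431, 0.167, 0.0782]
ee_rot: [-0.0, 1.0, 0.0, 0.001]
contact_force: [-0.0, 1.1, -0.3]
width: 0.0536
gripper_force: 27.0
```

Emit:
servo_tool(series="0.002 -0.004 0 0 0 0 0.6; 0.004 -0.008 0 0 0 0 0.6; 0.004 -0.008 0 0 0 0 0.6")

```text
clock: 4.55
position: [0.6474, 0.1759, 0.0775]
ee_rot: [-0.0, 1.0, 0.001, 0.0]
contact_force: [1.1, -0.0, -1.3]
width: 0.0538
gripper_force: 27.0
```

```bash
python3 - <<'E'
from h import *
for i in range(3):
    s=manip.get_state();w=eyes.camera_info("wrist");print(s["position"].round(4),(w["eye"]-rot(s["ee_rot"])@[.0741,.0011,-.1414]).round(4)); c,im=snap("top","t1")
d,ws=snap("wrist","w3");np.save("c3.npy",d,allow_pickle=True)
print(proj(c,[.647,.176,.128]),proj(c,[.647,.176,.053]),proj(d,[.647,.176,.053]))
cv2.imwrite("pics/t1c.png",np.hstack([cv2.resize(im[100:220,130:250],(400,400),interpolation=cv2.INTER_CUBIC),cv2.resize(ws,(400,300)).repeat(1,0) if 0 else cv2.copyMakeBorder(cv2.resize(ws,(400,300)),0,100,0,0,cv2.BORDER_CONSTANT)]))
E
```

```text
[0.6474 0.1759 0.0775] [0.6478 0.1758 0.0775]
[0.6471 0.1756 0.0774] [0.6475 0.1755 0.0774]
[0.6469 0.1754 0.0772] [0.6472 0.1753 0.0773]
[178.21527035 136.33625315] [184.12649182 146.80222626] [251.10060884 229.03066856]
```

View pics/t1c.png

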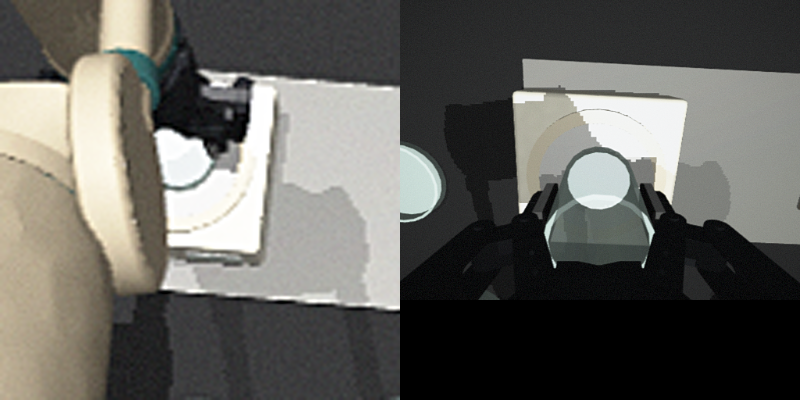

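```bash
python3 - <<'E'
from h import *
d=np.load("c3.npy",allow_pickle=True).item()
for u,v,z in((252,138.5,.053),(252,119.5,.053),(146,118,.053),(366,125,.053)): print(cast(d,u,v,z).round(4))
print(cast(d,253.5,230,.058))
E
```

```text
[0.7016 0.1754 0.053 ]
[0.7119 0.1754 0.053 ]
[0.7126 0.233  0.053 ]
[0.709 0.113 0.053]
[0.64862102 0.17452829 0.058     ]
```

Emit:
servo_tool(series="0 0 0.001 0 0 0 0.6; 0 0 0.002 0 0 0 0.6; 0 0 0.003 0 0 0 0.6; 0 0 0.003 0 0 0 0.6")

```text
clock: 5.15
position: [0.6471, 0.1752, 0.0769]
ee_rot: [-0.0, 1.0, 0.0, 0.001]
contact_force: [-3.0, -0.8, 11.2]
width: 0.0538
gripper_force: 27.8
```

Emit:
servo_tool(series="0 0 -0.001 0 0 0 0.6; 0 0 -0.002 0 0 0 0.3; 0 0 -0.002 0 0 0 0; 0 0 -0.002 0 0 0 0; 0 0 -0.002 0 0 0 0")

```text
clock: 5.65
position: [0.6467, 0.175, 0.0758]
ee_rot: [0.0, 1.0, 0.0, -0.0]
contact_force: [-0.0, 0.5, -0.6]
width: 0.0854
gripper_force: 0.0
```

Emit:
servo_tool(series="0 0 -0.02 0 0 0 0; 0 0 -0.06 0 0 0 0; 0 0 -0.1 0 0 0 0; -0.02 0.035 -0.12 0 0 0 0; -0.04 0.075 -0.12 0 0 0 0")

```text
clock: 6.15
position: [0.6092, 0.1006, 0.2]
ee_rot: [-0.0, 1.0, 0.002, 0.004]
contact_force: [0.6, -1.3, -0.3]
width: 0.0851
gripper_force: 0.0
```

Emit:
servo_tool(series="-0.017 0.042 0 0 0 0 0; -0.034 0.084 0 0 0 0 0; -0.051 0.126 0 0 0 0 0; -0.068 0.168 0 0 0 0 0; -0.085 0.21 0 0 0 0 0")

```text
clock: 6.65
position: [0.5211, -0.1114, 0.1962]
ee_rot: [0.0, 1.0, 0.0, 0.0]
contact_force: [0.7, -0.2, 0.3]
width: 0.0854
gripper_force: 0.0
```

Emit:
servo_tool(series="-0.017 0.042 0.02 0 0 0 0.2; -0.034 0.084 0.04 0 0 0 0.4; -0.051 0.126 0.07 0 0 0 0.45; -0.068 0.168 0.07 0 0 0 0.45; -0.083 0.208 0.07 0 0 0 0.45")

```text
clock: 7.15
position: [0.4373, -0.3193, 0.1249]
ee_rot: [-0.001, 1.0, 0.0, -0.001]
contact_force: [0.5, 0.1, 0.1]
width: 0.0469
gripper_force: 0.0
```

```bash
cat > cov.py <<'E'
from h import *
import sys
s=manip.get_state();c,a=snap("wrist",sys.argv[1]);p=s["position"];print(p.round(4),manip.get_state()["position"].round(4),s["width"])
g=cv2.cvtColor(a,cv2.COLOR_BGR2GRAY);np.save("cl.npy",c,allow_pickle=True)
print(proj(c,[.4363,-.3175,.004]))
n,l,st,ct=cv2.connectedComponentsWithStats((g>200).astype(np.uint8))
for i in range(1,n):
    x,y,w,h,ar=st[i]
    if ar>300: print(st[i],ct[i].round(1),cast(c,x+w/2-.5,y+h/2-.5,.004).round(4))
E
python3 cov.py w4
```

```text
[ 0.4373 -0.3193  0.1249] [ 0.4363 -0.3265  0.1256] 0.04688950680845615
[251.28913919 186.79188463]
[   0    0   48   66 2790] [21.5 33.4] [ 0.5641 -0.1364  0.004 ]
[ 214  150   76   73 3954] [251.4 185.2] [ 0.4371 -0.3177  0.004 ]
```

View pics/w4.png

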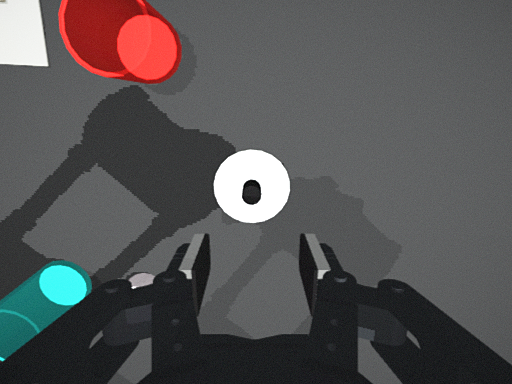

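Emit:
servo_tool(series="0 0 0.03 0 0 0 0.45; 0 0 0.06 0 0 0 0.45; 0 0 0.085 0 0 0 0.45; 0 0 0.085 0 0 0 0.45; 0 0 0.085 0 0 0 0.45")

```text
clock: 7.7
position: [0.4393, -0.318, 0.0414]
ee_rot: [-0.0, 1.0, 0.0, -0.0]
contact_force: [0.0, -0.5, -0.4]
width: 0.047
gripper_force: 0.0
```

Emit:
servo_tool(series="-0.002 0 0.012 0 0 0 0.45; -0.002 0 0.022 0 0 0 0.45; -0.002 0 0.03 0 0 0 0.45; -0.002 0 0.034 0 0 0 0.45; -0.002 0 0.034 0 0 0 0.45")

```text
clock: 8.2
position: [0.4371, -0.3179, 0.007]
ee_rot: [-0.0, 1.0, 0.0, -0.0]
contact_force: [-0.9, -0.1, -0.4]
width: 0.047
gripper_force: 0.0
```

Emit:
servo_tool(series="0 0 0 0 0 0 0.6; 0 0 0 0 0 0 0.75; 0 0 0 0 0 0 0.9; 0 0 0 0 0 0 0.95; 0 0 0 0 0 0 0.95", squeeze=30)

```text
clock: 8.7
position: [0.4375, -0.3183, 0.0078]
ee_rot: [0.0, 1.0, 0.0, 0.0]
contact_force: [-0.7, -0.5, 3.9]
width: 0.0168
gripper_force: 29.5
```

Emit:
servo_tool(series="0 0 -0.015 0 0 0 0.95; 0 0 -0.06 0 0 0 0.95; 0 0 -0.105 0 0 0 0.95; 0.005 -0.015 -0.15 0 0 0 0.95; 0.015 -0.045 -0.19 0 0 0 0.95")

```text
clock: 9.2
position: [0.452, -0.2749, 0.1987]
ee_rot: [0.001, 1.0, -0.001, 0.001]
contact_force: [0.4, 0.2, -0.7]
width: 0.0167
gripper_force: 29.4
```

Emit:
servo_tool(series="0.014 -0.045 0 0 0 0 0.95; 0.028 -0.09 0 0 0 0 0.95; 0.042 -0.135 0 0 0 0 0.95; 0.056 -0.18 0 0 0 0 0.95; 0.07 -0.225 0 0 0 0 0.95")

```text
clock: 9.7
position: [0.5217, -0.0467, 0.1963]
ee_rot: [0.0, 1.0, 0.0, -0.0]
contact_force: [0.5, 0.2, -0.8]
width: 0.0166
gripper_force: 29.4
```

Emit:
servo_tool(series="0.017 -0.045 0 0 0 0 0.95; 0.034 -0.09 0 0 0 0 0.95; 0.051 -0.135 0 0 0 0 0.95; 0.067 -0.18 0 0 0 0 0.95; 0.067 -0.213 0 0 0 0 0.95")

```text
clock: 10.2
position: [0.5902, 0.1675, 0.1958]
ee_rot: [-0.0, 1.0, 0.001, 0.001]
contact_force: [-0.4, -1.6, -1.4]
width: 0.017
gripper_force: 29.4
```

Emit:
servo_tool(series="0 0 0 0 0 0 0.95; 0 0 0 0 0 0 0.95")

```text
clock: 10.4
position: [0.5881, 0.165, 0.1958]
ee_rot: [0.001, 1.0, 0.001, -0.001]
contact_force: [-0.7, -1.0, -0.5]
width: 0.0169
gripper_force: 29.5
```

```bash
python3 - <<'E'
from h import *
s=manip.get_state();c,a=snap("wrist","w5");print(s["position"],s["width"],s["contact_force"])
np.save("c5.npy",c,allow_pickle=True);print(proj(c,[.647,.175,.128]),proj(c,[.647,.175,.056]))
E
```

```text
[0.58806788 0.16495021 0.19577741] 0.01691369345997823 [-0.71465046 -0.98176411 -0.48280296]
[238.13165242 124.81428388] [242.11353848 118.83177605]
```

View pics/w5.png

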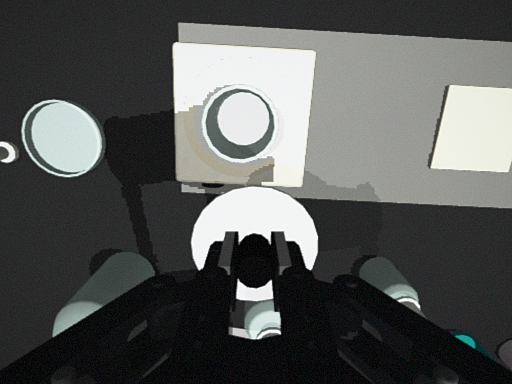

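```bash
python3 - <<'E'
from h import *
c=np.load("c5.npy",allow_pickle=True).item();a=cv2.imread("pics/w5.png")
print("rim",cast(c,240.5,122.5,.128),"bot",cast(c,243.5,119,.056))
W=np.array([cast(c,*p,.053)[:2] for p in[(173,42),(316,50),(303,187),(176,182)]]);print("stir",W.mean(0),W.round(4).tolist())
T=np.array([cast(c,*p,.009)[:2] for p in[(448,85),(431,168)]]);print("tile left",T)
zt=.1958-.0075+.004
print("cover",cast(c,191,243,zt)[:2],cast(c,319,243,zt)[:2],"front",cast(c,255,187,zt)[:2])
E
```

```text
rim [0.64856547 0.17334578 0.128     ] bot [0.64685199 0.17372023 0.056     ]
stir [0.64589968 0.17518145] [[0.7116, 0.2346], [0.7056, 0.1098], [0.5807, 0.1149], [0.5856, 0.2414]]
tile left [[ 0.67929221 -0.03865112]
 [ 0.59074094 -0.03659418]]
cover [0.58930002 0.19795142] [0.58944681 0.12877057] front [0.62087551 0.16347277]
```

Emit:
servo_tool(series="0.03 -0.005 0 0 0 0 0.95; 0.062 -0.01 0.005 0 0 0 0.95; 0.062 -0.01 0.03 0 0 0 0.95; 0.062 -0.01 0.052 0 0 0 0.95; 0.062 -0.01 0.052 0 0 0 0.95")

```text
clock: 10.95
position: [0.6482, 0.1721, 0.1408]
ee_rot: [0.001, 1.0, -0.001, -0.004]
contact_force: [-0.3, 0.3, -0.9]
width: 0.0167
gripper_force: 29.5
```

Emit:
servo_tool(series="0 0 0.001 0 0 0 0.95; 0 0 0.003 0 0 0 0.95; 0 0 0.005 0 0 0 0.95; 0 0 0.006 0 0 0 0.95; 0 0 0.006 0 0 0 0.95")

```text
clock: 11.45
position: [0.6507, 0.1746, 0.139]
ee_rot: [-0.0, 1.0, 0.0, 0.0]
contact_force: [0.7, -0.3, -0.3]
width: 0.0169
gripper_force: 29.5
```

Emit:
servo_tool(series="0 0 0.001 0 0 0 0.95; 0 0 0.002 0 0 0 0.95; 0 0 0.003 0 0 0 0.95; 0 0 0.003 0 0 0 0.95")

```text
clock: 11.85
position: [0.6507, 0.1746, 0.1358]
ee_rot: [-0.0, 1.0, 0.0, 0.0]
contact_force: [-1.3, 0.4, 2.2]
width: 0.0166
gripper_force: 29.7
```

Contact begins at 2 N; one more half-millimetre, then release.

Emit:
servo_tool(series="0 0 0.0005 0 0 0 0.95; 0 0 0.0005 0 0 0 0.85; 0 0 0.0005 0 0 0 0.7; 0 0 0 0 0 0 0.5; 0 0 0 0 0 0 0.45")

```text
clock: 12.35
position: [0.6506, 0.1745, 0.135]
ee_rot: [0.0, 1.0, 0.0, -0.0]
contact_force: [-0.1, 0.0, 0.4]
width: 0.0469
gripper_force: 0.0
```

Emit:
servo_tool(series="0 0 -0.005 0 0 0 0.45; 0 0 -0.02 0 0 0 0.45; 0 0 -0.045 0 0 0 0.45; -0.025 0 -0.06 0 0 0 0.45; -0.06 0 -0.06 0 0 0 0.45")

```text
clock: 12.85
position: [0.5933, 0.1747, 0.198]
ee_rot: [-0.0, 1.0, -0.0, 0.003]
contact_force: [-0.8, 0.4, 0.3]
width: 0.0473
gripper_force: 0.0
```

Emit:
servo_tool(series="0 0 0 0 0 0 0.45; 0 0 0 0 0 0 0.45")

```text
clock: 13.05
position: [0.5904, 0.1746, 0.1962]
ee_rot: [-0.0, 1.0, 0.001, 0.001]
contact_force: [0.6, 0.6, 0.5]
width: 0.0468
gripper_force: 0.0
```

```bash
python3 - <<'E'
from h import *
s=manip.get_state();c,a=snap("wrist","w6");print(s["position"],s["width"],s["contact_force"])
np.save("c6.npy",c,allow_pickle=True);print(proj(c,[.648,.1735,.132]),proj(c,[.648,.1735,.157]))
E
```

```text
[0.5904276  0.17459465 0.19616725] 0.04678487878235819 [0.5522966  0.56350001 0.46193016]
[254.27994833 127.52492104] [254.27654849 130.96712024]
```

View pics/w6.png

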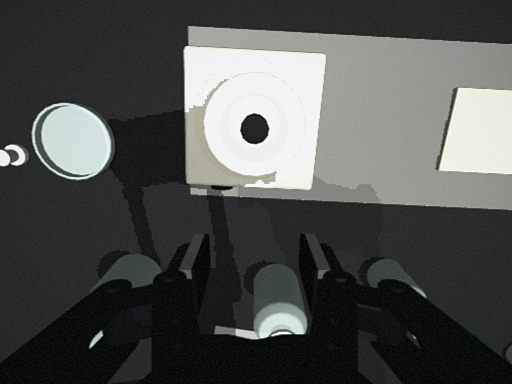

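Emit:
servo_tool(series="-0.03 -0.02 -0.025 0 0 0 0.45; -0.06 -0.05 -0.045 0 0 0 0.45; -0.09 -0.085 -0.045 0 0 0 0.45; -0.12 -0.12 -0.045 0 0 0 0.45; -0.146 -0.152 -0.045 0 0 0 0.45")

```text
clock: 13.6
position: [0.4444, 0.3281, 0.2407]
ee_rot: [-0.0, 1.0, 0.0, 0.0]
contact_force: [0.9, -0.5, -0.3]
width: 0.0472
gripper_force: 0.0
```

Emit:
servo_tool(series="0 0 0 0 0 0 0.3; 0 0 0 0 0 0 0.3; 0 0 0 0 0 0 0.3")

```text
clock: 13.9
position: [0.4458, 0.3261, 0.2403]
ee_rot: [0.0, 1.0, 0.0, 0.0]
contact_force: [-0.5, -0.2, 0.1]
width: 0.0598
gripper_force: 0.0
```

```bash
python3 - <<'E'
from h import *
s=manip.get_state();c,a=snap("wrist","w7");print(s["position"],s["width"],s["contact_force"])
np.save("c7.npy",c,allow_pickle=True);print(proj(c,[.444,.3266,.165]),proj(c,[.444,.3266,.0]))
E
```

```text
[0.4458468  0.32607407 0.24026284] 0.059785003711133475 [-0.52917462 -0.21582115  0.09307245]
[252.03333597 204.40275257] [252.87356857 162.56276354]
```

View pics/w7.png

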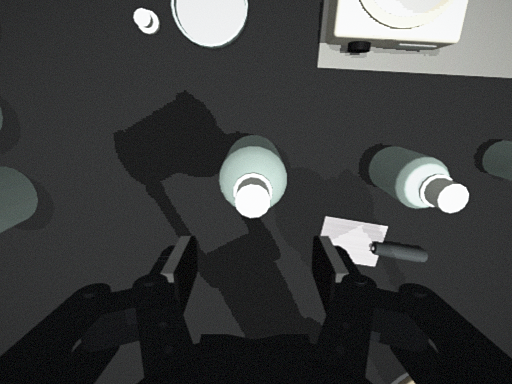

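Emit:
servo_tool(series="0.002 0 0.04 0 0 0 0.3; 0.002 0 0.075 0 0 0 0.3; 0.002 0 0.09 0 0 0 0.3; 0.002 0 0.099 0 0 0 0.3; 0.002 0 0.099 0 0 0 0.3")

```text
clock: 14.45
position: [0.4469, 0.3254, 0.1404]
ee_rot: [0.001, 1.0, -0.0, -0.001]
contact_force: [0.6, -0.1, 0.6]
width: 0.0597
gripper_force: 0.0
```

Emit:
servo_tool(series="0 0 0 0 0 0 0.5; 0 0 0 0 0 0 0.65; 0 0 0 0 0 0 0.8; 0 0 0 0 0 0 0.9; 0 0 0 0 0 0 0.9", squeeze=50)

```text
clock: 14.95
position: [0.4475, 0.3271, 0.143]
ee_rot: [-0.001, 1.0, 0.0, 0.002]
contact_force: [0.5, 0.6, 4.9]
width: 0.0263
gripper_force: 49.8
```

Emit:
servo_tool(series="0 0 -0.012 0 0 0 0.9; 0 0 -0.035 0 0 0 0.9; 0 0 -0.065 0 0 0 0.9; 0.003 0.006 -0.09 0 0 0 0.9; 0.01 0.022 -0.1 0 0 0 0.9")

```text
clock: 15.45
position: [0.4568, 0.3056, 0.2443]
ee_rot: [-0.001, 1.0, 0.001, 0.001]
contact_force: [0.3, 0.0, -3.0]
width: 0.0264
gripper_force: 49.7
```

Emit:
servo_tool(series="0.014 0.032 0 0 0 0 0.9; 0.031 0.068 0 0 0 0 0.9; 0.049 0.106 0 0 0 0 0.9; 0.067 0.145 0 0 0 0 0.9; 0.085 0.184 0 0 0 0 0.9")

```text
clock: 15.95
position: [0.5413, 0.1189, 0.2414]
ee_rot: [0.0, 1.0, 0.001, -0.001]
contact_force: [1.1, 0.1, -2.1]
width: 0.0265
gripper_force: 49.7
```

Emit:
servo_tool(series="0.018 0.039 0 0 0 0 0.9; 0.036 0.078 0 0 0 0 0.9; 0.053 0.114 0 0 0 0 0.9; 0.063 0.138 0 0 0 0 0.9; 0.066 0.145 0 0 0 0 0.9")

```text
clock: 16.45
position: [0.6082, -0.0274, 0.2409]
ee_rot: [0.001, 1.0, -0.001, -0.001]
contact_force: [-0.1, 0.8, -1.8]
width: 0.0262
gripper_force: 49.8
```

Emit:
servo_tool(series="0 0 0 0 0 0 0.9; 0 0 0 0 0 0 0.9; 0 0 0 0 0 0 0.9")

```text
clock: 16.75
position: [0.607, -0.0229, 0.2416]
ee_rot: [-0.0, 1.0, 0.001, -0.0]
contact_force: [0.8, -0.9, -2.5]
width: 0.0263
gripper_force: 49.8
```

```bash
python3 - <<'E'
from h import *
s=manip.get_state();c,a=snap("wrist","w8");print(s["position"],s["ee_rot"],s["width"],s["contact_force"])
np.save("c8.npy",c,allow_pickle=True);print(proj(c,[.633,-.0825,.009]))
E
```

```text
[ 0.60695707 -0.02287297  0.24156942] [-3.64111646e-04  9.99999184e-01  1.15734375e-03 -4.00387627e-04] 0.02634547616559149 [ 0.78836716 -0.93078979 -2.45202948]
[300.97485569 141.77049483]
```

View pics/w8.png

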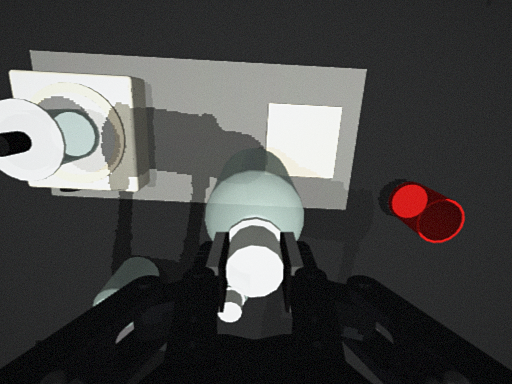

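Emit:
servo_tool(series="0.013 0.03 0 0 0 0 0.9; 0.026 0.06 0.005 0 0 0 0.9; 0.026 0.06 0.035 0 0 0 0.9; 0.026 0.06 0.065 0 0 0 0.9; 0.026 0.06 0.08 0 0 0 0.9")

```text
clock: 17.3
position: [0.6319, -0.0832, 0.1588]
ee_rot: [-0.001, 1.0, 0.001, -0.002]
contact_force: [-0.6, 0.0, -2.5]
width: 0.0262
gripper_force: 50.0
```

Emit:
servo_tool(series="0 0 0 0 0 0 0.9; 0 0 0.002 0 0 0 0.9; 0 0 0.004 0 0 0 0.9; 0 0 0.005 0 0 0 0.9; 0 0 0.005 0 0 0 0.9")

```text
clock: 17.8
position: [0.6341, -0.0844, 0.1573]
ee_rot: [0.0, 1.0, 0.0, 0.001]
contact_force: [-0.7, -0.3, -2.3]
width: 0.0263
gripper_force: 50.0
```

Emit:
servo_tool(series="0 -0.001 0.001 0 0 0 0.9; 0 -0.001 0.002 0 0 0 0.9; 0 -0.001 0.003 0 0 0 0.9; 0 -0.001 0.004 0 0 0 0.9; 0 -0.001 0.004 0 0 0 0.9")

```text
clock: 18.3
position: [0.6337, -0.0835, 0.1522]
ee_rot: [-0.0, 1.0, 0.0, -0.0]
contact_force: [-1.0, 0.2, -2.0]
width: 0.0264
gripper_force: 50.1
```

Emit:
servo_tool(series="0 0 0.0005 0 0 0 0.9; 0 0 0.001 0 0 0 0.9; 0 0 0.0015 0 0 0 0.9; 0 0 0.0015 0 0 0 0.9")

```text
clock: 18.7
position: [0.6341, -0.0835, 0.152]
ee_rot: [0.0, 1.0, 0.0, 0.001]
contact_force: [-0.3, 0.6, 4.3]
width: 0.0268
gripper_force: 50.5
```

Emit:
servo_tool(series="0 0 -0.0005 0 0 0 0.8; 0 0 -0.0005 0 0 0 0.6; 0 0 -0.0005 0 0 0 0.3; 0 0 -0.0005 0 0 0 0.3; 0 0 -0.0005 0 0 0 0.3")

```text
clock: 19.2
position: [0.6338, -0.0835, 0.1513]
ee_rot: [0.0, 1.0, 0.0, -0.0]
contact_force: [-0.2, -0.6, -0.6]
width: 0.0598
gripper_force: 0.0
```

Emit:
servo_tool(series="0 0 -0.005 0 0 0 0.3; 0 0 -0.03 0 0 0 0.3; 0 0 -0.07 0 0 0 0.3; -0.02 -0.01 -0.09 0 0 0 0.3; -0.06 -0.03 -0.09 0 0 0 0.3")

```text
clock: 19.7
position: [0.5779, -0.055, 0.2452]
ee_rot: [0.001, 1.0, -0.0, 0.005]
contact_force: [-0.6, -0.3, 1.3]
width: 0.0599
gripper_force: 0.0
```

Emit:
servo_tool(series="-0.035 -0.018 0 0 0 0 0.3; -0.07 -0.035 0.01 0 0 0 0.3; -0.1 -0.05 0.03 0 0 0 0.3; -0.12 -0.06 0.055 0 0 0 0.3; -0.124 -0.062 0.06 0 0 0 0.3")

```text
clock: 20.2
position: [0.4452, 0.0097, 0.1798]
ee_rot: [-0.0, 1.0, 0.001, -0.003]
contact_force: [-0.1, 0.3, -0.5]
width: 0.0599
gripper_force: 0.0
```

Emit:
servo_tool(series="0 0 0 0 0 0 0.3; 0 0 0 0 0 0 0.3; 0 0 0 0 0 0 0.3")

```text
clock: 20.5
position: [0.4522, 0.0077, 0.1827]
ee_rot: [0.0, 1.0, 0.0, 0.002]
contact_force: [0.3, 0.3, -0.1]
width: 0.06
gripper_force: 0.0
```

```bash
python3 - <<'E'
from h import *
s=manip.get_state();c,a=snap("wrist","w9");print(s["position"],s["width"],s["contact_force"])
np.save("c9.npy",c,allow_pickle=True);print(proj(c,[.45,.007,.1]),proj(c,[.6335,-.083,.174]),proj(c,[.6335,-.083,.009]))
E
```

```text
[0.45220963 0.00767712 0.18268669] 0.059964459758454096 [ 0.32204638  0.27232565 -0.08077431]
[253.60596654 202.01104357] [ 488.49401135 -190.52802136] [351.86695868 -19.69109857]
```

View pics/w9.png

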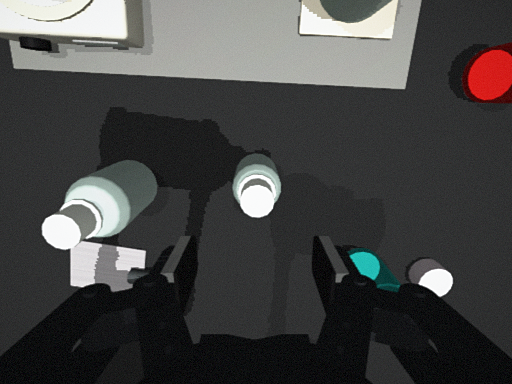

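Emit:
servo_tool(series="0 0.004 0.04 0 0 0 0.3; -0.001 0.004 0.075 0 0 0 0.3; -0.001 0.004 0.093 0 0 0 0.3; -0.001 0.004 0.103 0 0 0 0.3; -0.001 0.004 0.103 0 0 0 0.3")

```text
clock: 21.05
position: [0.4489, 0.0042, 0.0778]
ee_rot: [-0.0, 1.0, 0.0, -0.001]
contact_force: [0.4, 0.4, -0.2]
width: 0.0596
gripper_force: 0.0
```

Emit:
servo_tool(series="0 0 0 0 0 0 0.5; 0 0 0 0 0 0 0.65; 0 0 0 0 0 0 0.8; 0 0 0 0 0 0 0.9; 0 0 0 0 0 0 0.9", squeeze=45)

```text
clock: 21.55
position: [0.45, 0.0044, 0.0798]
ee_rot: [0.0, 1.0, 0.0, 0.002]
contact_force: [0.7, 1.4, 6.0]
width: 0.0259
gripper_force: 44.2
```

Emit:
servo_tool(series="0 0 -0.012 0 0 0 0.9; 0 0 -0.035 0 0 0 0.9; 0.01 -0.002 -0.055 0 0 0 0.9; 0.03 -0.007 -0.06 0 0 0 0.9; 0.06 -0.013 -0.06 0 0 0 0.9")

```text
clock: 22.05
position: [0.5085, 0.0175, 0.14]
ee_rot: [0.0, 1.0, 0.0, 0.001]
contact_force: [0.2, 0.5, -0.7]
width: 0.0263
gripper_force: 44.3
```

Emit:
servo_tool(series="0.035 -0.008 0 0 0 0 0.9; 0.07 -0.016 0 0 0 0 0.9; 0.1 -0.023 0 0 0 0 0.9; 0.12 -0.028 0 0 0 0 0.9; 0.129 -0.03 0 0 0 0 0.9")

```text
clock: 22.55
position: [0.6393, 0.0479, 0.1379]
ee_rot: [0.0, 1.0, 0.001, 0.0]
contact_force: [-0.4, 0.3, -1.9]
width: 0.0262
gripper_force: 44.3
```

Emit:
servo_tool(series="0 0 0 0 0 0 0.9; 0 0 0 0 0 0 0.9; 0 0 0 0 0 0 0.9")

```text
clock: 22.85
position: [0.6362, 0.0473, 0.1385]
ee_rot: [0.0, 1.0, 0.0, -0.001]
contact_force: [-0.5, -0.6, -1.6]
width: 0.0264
gripper_force: 44.3
```

```bash
python3 - <<'E'
from h import *
s=manip.get_state();c,a=snap("wrist","w10");print(s["position"],s["width"],s["contact_force"])
np.save("c10.npy",c,allow_pickle=True);print(proj(c,[.64,.047,.003]))
E
```

```text
[0.636241   0.04728469 0.1385392 ] 0.0264203609687033 [-0.51333947 -0.64698236 -1.58859929]
[253.33189127 177.8988581 ]
```

View pics/w10.png

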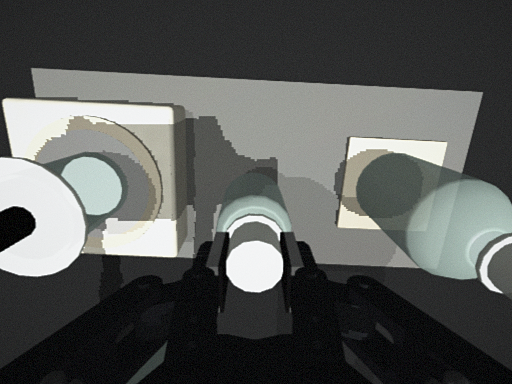

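```bash
python3 - <<'E'
from h import *
c=np.load("c10.npy",allow_pickle=True).item()
A=cast(c,32,68,.003);B=cast(c,482,92,.003);print("mat",A,B,np.linalg.norm(A-B));m=(A+B)/2;d=(A-B)[:2];d/=np.linalg.norm(d);print("mid",m[:2]-.09*np.array([d[1],-d[0]]),d)
T=[cast(c,*p,.009)[:2] for p in((348,137),(447,141),(337,228))];print("tile",T,(T[1]+T[2])/2)
print("big base",cast(c,390,183,.009)[:2]);S=[cast(c,*p,.053)[:2] for p in((186,106),(178,257))];print("stir",S,(S[0]+S[1])/2+.065*d)
print("small front",cast(c,254,170,.0595)[:2])
E
```

```text
mat [0.73825869 0.23899987 0.003     ] [ 0.71865269 -0.15589437  0.003     ] 0.3953806532595337
mid [0.63856641 0.04601564] [0.04958768 0.99876977]
tile [array([ 0.67978431, -0.03882154]), array([ 0.67621509, -0.12921428]), array([ 0.59017438, -0.03622445])] [ 0.63319474 -0.08271936]
big base [ 0.63659378 -0.08269723]
stir [array([0.70739814, 0.09642068]), array([0.58263048, 0.11167252])] [0.64823751 0.16896663]
small front [0.66067368 0.04631814]
```

Emit:
servo_tool(series="0.002 0 0.015 0 0 0 0.9; 0.002 0 0.035 0 0 0 0.9; 0.002 0 0.048 0 0 0 0.9; 0.002 0 0.05 0 0 0 0.9; 0.002 0 0.051 0 0 0 0.9")

```text
clock: 23.4
position: [0.6395, 0.0474, 0.0875]
ee_rot: [0.0, 1.0, 0.0, -0.0]
contact_force: [0.3, 0.8, -0.5]
width: 0.0266
gripper_force: 44.3
```

Emit:
servo_tool(series="0 0 0 0 0 0 0.9; 0 0 0.001 0 0 0 0.9; 0 0 0.002 0 0 0 0.9; 0 0 0.003 0 0 0 0.9; 0 0 0.003 0 0 0 0.9")

```text
clock: 23.9
position: [0.6396, 0.0475, 0.0845]
ee_rot: [0.0, 1.0, 0.0, -0.0]
contact_force: [-0.2, 0.1, -1.4]
width: 0.0262
gripper_force: 44.3
```

Emit:
servo_tool(series="0 0 0.0005 0 0 0 0.9; 0 0 0.001 0 0 0 0.9; 0 0 0.0015 0 0 0 0.9; 0 0 0.002 0 0 0 0.9; 0 0 0.002 0 0 0 0.9")

```text
clock: 24.4
position: [0.6399, 0.0475, 0.0829]
ee_rot: [0.0, 1.0, 0.0, 0.0]
contact_force: [-1.0, 0.1, 1.6]
width: 0.0262
gripper_force: 44.6
```

Contact. A hair lower, release, retract.

Emit:
servo_tool(series="0 0 0.0005 0 0 0 0.9; 0 0 0.0005 0 0 0 0.8; 0 0 0 0 0 0 0.6; 0 0 0 0 0 0 0.3; 0 0 0 0 0 0 0.3")

```text
clock: 24.9
position: [0.6395, 0.0475, 0.0821]
ee_rot: [0.0, 1.0, 0.0, -0.0]
contact_force: [-0.3, -0.9, 0.3]
width: 0.0596
gripper_force: 0.0
```

Emit:
servo_tool(series="0 0 -0.005 0 0 0 0.3; 0 0 -0.03 0 0 0 0.3; 0 0 -0.07 0 0 0 0.3; 0 0 -0.11 0 0 0 0.3; 0 0 -0.15 0 0 0 0.3")

```text
clock: 25.4
position: [0.6395, 0.0475, 0.2341]
ee_rot: [0.0, 1.0, 0.0, -0.0]
contact_force: [1.4, -0.7, 0.4]
width: 0.06
gripper_force: 0.0
```

Emit:
servo_tool(series="-0.04 0 0 0 0 0 0.3; -0.08 0 0 0 0 0 0.3; -0.12 0 0 0 0 0 0.3; -0.16 0 0 0 0 0 0.3; -0.2 0 0 0 0 0 0.3")

```text
clock: 25.9
position: [0.438, 0.0474, 0.2327]
ee_rot: [0.0, 1.0, 0.0, 0.0]
contact_force: [-0.9, 0.6, -0.3]
width: 0.0598
gripper_force: 0.0
```

Emit:
servo_tool(series="-0.04 0 0 0 0 0 0.3; -0.08 0 0 0 0 0 0.3; -0.12 0 0 0 0 0 0.3; -0.12 0 0 0 0 0 0.3; -0.12 0 0 0 0 0 0.3")

```text
clock: 26.4
position: [0.3196, 0.0474, 0.2331]
ee_rot: [0.0, 1.0, 0.0, 0.001]
contact_force: [1.9, -0.2, -0.0]
width: 0.0596
gripper_force: 0.0
```

```bash
python3 - <<'E'
from h import *
s=manip.get_state();print(s["position"])
c,a=snap("top","t2");d,b=snap("scene","s2")
for p in([.6475,.174,.053],[.65,.1735,.132],[.633,-.0827,.009],[.633,-.0827,.174],[.6397,.047,.103]): print(proj(c,p).round(1),proj(d,p).round(1))
A=cv2.resize(a[90:250,90:350],None,fx=1.5385,fy=1.5385*1.0,interpolation=cv2.INTER_CUBIC)
o=np.zeros((384,400+400,3),np.uint8);o[:A.shape[0],:400]=A[:,:400];o[:300,400:]=cv2.resize(b,(400,300));cv2.imwrite("pics/fin.png",o)
E
```

```text
[0.31964135 0.04735532 0.23314626]
[185.  146.6] [298.9 274. ]
[179.1 134.5] [302.1 250. ]
[286.8 161. ] [194.6 227.6]
[295.  139.8] [183.8 172.8]
[235.7 145.1] [241.8 226.5]
```

View pics/fin.png

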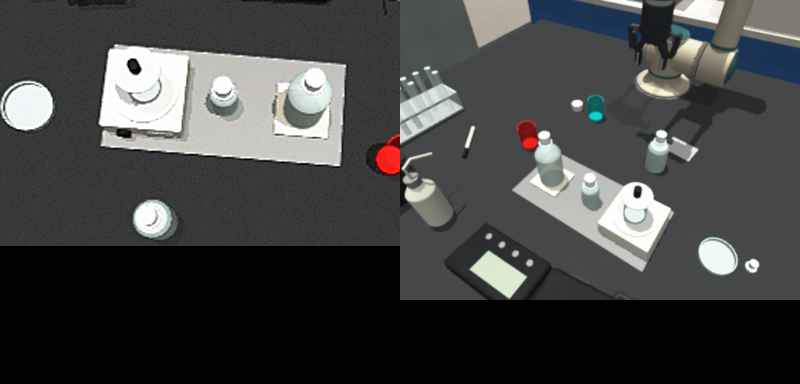

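The final pictures show everything upright and in place. In the left crop, the cover is at (138,70), the small bottle at (223,84) and the big bottle's stopper at (315,78). Each is within 2 px of where it should be, and the medium bottle is still in its place.

```bash
python3 -c "
from rig import manip
print(manip.sign_off())"
```

```text
the job is handed in; nothing more can be done
None
```

The job is handed in at about 26.5 s: the covered beaker is on the stirrer plate, the big bottle on the tile and the small bottle mid-mat, each within about 3 mm of centre by camera, and the medium bottle was not touched.

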